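Empty the clear ballot box for the count

ROBOT

A 6-joint arm with a two-finger parallel gripper is mounted at the origin on the work surface. World frame = base frame: x ahead of the robot, y to its left, z up, the work surface at z = 0. Lengths are in m, angles in degrees, forces in N, time in s.
With the tool pointing down it reaches from about 0.3 to 0.75 m from the base axis. Payload 8.5 kg.
Tool frame: the origin (TCP) lies at the very end of the fingers, on their centre line; the grasp point (between the pads) lies 19 mm behind it (env.pinch_z is the distance from the TCP to the grasp point, in m); z points along the fingers, y is the line along which they close (so a half turn about z gives the same grasp; the last joint's range is limited). The gripper opens to 85 mm and grips with 20 to 120 N. Pads are 22 mm wide; open, the fingers measure 114 mm over their backs; the gripper's body (76 mm by 85 mm) begins 54 mm behind the grasp point. The pads swing forward as they close: fully open they stand 13 mm farther back than shut.
Start: joints at [-77.023, 21.807, 74.336, -0, 83.858, -12.336], TCP at [0.235, -0.497, 0.231] pointing down, gripper open.
Joint ranges: [-178.18, 178.18], [-50.72, 133.34], [12.68, 142.11], [-81.47, 261.47], [9.98, 163.14], [-165.26, 165.26]. Speed limits (degrees/s): [136.94, 136.94, 180, 180, 180, 180].

INTERFACE

Orientations are given as a 3x3 rotation matrix whose columns are the frame's x, y, z axes.
In Python, from rig import env, viewer gives the robot as it stands.
- The arm moves only by the tool drive_tool, never from a script. Its argument "series" is a list of rows, each a list of 3 entries, a list of its own where there are three numbers: the shift along the tool's x, y, z in m, then the turn about the tool's z in degrees, then the finger opening in m, from 0 to 0.0854. A call has 1 to 20 rows; each row is the pose to reach, as a shift and turn from the pose commanded when the call began, along the tool's axes at that moment; what a row does not reach only later rows make up. A row lasts 1/10 s, in which the tool goes at most 50 mm and 8.59 degrees, less where a joint would pass 70% of its speed; a pose out of reach is approached as far as the arm can. A call with a gripper value outside its range is refused whole. The fingers move at their own pace and stop on an object; "newtons" is the grip in N (left out, the last holds). Time passes only in rows, so rows that repeat a pose let the fingers close. It gives the time, the measured TCP pose, the force, the opening and the grip force at its end, in the units of the state.
- env.observe(): the state, without advancing time (a new reading comes with each control period).
- viewer.get_image(name): name is "side" or "top" or "wrist"; returns a dict with "img" (420x560x3 uint8, red, green, blue), "depth" (420x560 float32, m along the optical axis (not along the pixel's ray), 0 where there is no reading), "camera_matrix" (3x3 intrinsics, pixels), "rvec" (rotation vector, rad) and "tvec" (3), from world to camera coordinates, as OpenCV has them. Camera axes: x right, y down, z forward; pixel columns grow to the right and rows downward; lengths in m; the calibration is good to about 2 mm. A picture is of the moment at which its call begins.
- env.close_job(): hands the job in; it is judged then, once.
The state is a dict: "time_s": time; "q": joint angles; "qvel": joint speeds; "joint_efforts": joint torques, N m; "position": TCP position; "tool_rot": TCP orientation; "ft_force": force on the tool from outside, world axes, zero at the start; "wrist_torque": the same for the moment, N m; "grip_width": finger opening in m; "gripper_force": force on a finger pad.
Only numpy, scipy, OpenCV 4.12 (cv2) and the standard library are available. Lean on these libraries where they do the work, as an engineer would, in place of code of your own. Each camera call takes 0.05 s, during which the arm holds its last target. There are 200 camera calls.

TASK

Get the ballots ready for counting: push the wooden tray fully home under the clear ballot box, slide the safety tab clear and lift the latch, then crank the box upside down and shake it until every block has dropped through the slot into the tray. Then crank the box upright again, push its latch fully down, slide the tab fully back over it, and draw the tray, with every block in it, back onto the leather blotter. Leave the mug, the speaker and the book where they are.

Things in the scene. Friction and masses are not known exactly. Their poses are not given: they have to be found in the camera images.
- cradle: fixed dark-wood cradle carrying the box; turned up to 0.25 rad. Origin: on the desk, midway between its posts; x along the level axle (away from the crank), y across, z up. Posts 16 mm thick, 70 wide, 205 tall, at x = -104 and +104 mm, each on a foot 18 wide, 16 high, y = -80 to +120 mm. The tray goes in between them from the -y side up to a 30 mm high stop bar (face at y = +112 mm)
- box_turn (a joint): turn of the box about the axle, rad: 0 upright (slot on top), pi upside down; stops at -0.02 and 4.10. At angle a the crank grip is at cradle y = 55 sin(a), z = 175 - 55 cos(a) mm: straight down when the box is upright, swinging over through +y. Stays where it is left; about 3 N at the grip turns it. With the latch down the box is held within about 0.08 rad of upright
- crank_grip (a point): gripping point of the crank's handle, a horizontal round wooden sleeve 22 mm in diameter, free to spin, along the cradle's x from -131 to -211 mm; this point is on its centre line at cradle x = -185 mm. Between it and the post is the flat crank arm (x = -118 to -128 mm)
- slot (a point): centre of the slot, on the outside of the box's lid
- latch_lift (a joint): height of the lift latch, m: 0 fully down (bolt between the box's two lugs), 0.032 fully up; from 0.020 on the box can turn. Stays where it is left (3 N friction). Cannot lift more than 1 or 2 mm while the safety tab is over it; goes down only with the box within about 0.08 rad of upright
- latch_handle (a point): centre of the latch's steel T-handle, a bar 50 mm long along the cradle's y, 14 mm thick along its x, 18 mm high; with the latch down it lies at cradle (-83, 0, 286) mm; it moves straight up. The box's lid is at z = 235 mm below it
- tab_slide (a joint): position of the brass safety tab, m: 0 locked (over the latch's lug), 0.034 fully clear; it slides towards cradle +y, about 1.5 N, and stays where it is left; the latch is free from 0.015 on; it goes back to 0 only with the latch down
- tab_fin (a point): grip point of the tab's upright fin, 12 mm thick along the cradle's x, 22 mm along its y, 34 mm high; this point lies 10 mm below the fin's top, at cradle (-104, 80, 259.5) mm when locked
- tray: loose light-wood counting tray, 0.35 to 0.6 kg, 160 x 220 mm outside (x, y), 36 mm high, walls and floor 5 mm. Origin: centre of its underside. Handle: an upright fin on its -y end, 14 mm thick (x), y from -110 to -170 mm, 60 mm high. Starts on the blotter. Fully home it lies square between the posts (14 mm of play each side), its origin at the cradle's, fin towards the cradle's -y
- tray_fin (a point): gripping point of the tray's fin: tray (0, -145, 46) mm
- blotter: leather blotter with two dark strips, 300 x 380 mm (x, y), 1 mm thin and flush: the tray slides over its edge freely. Origin: its centre; fixed in a run
- mug: bystander: white mug, 80 mm across, 95 mm tall, origin under its centre
- speaker: bystander: black cylinder speaker, 84 mm across, 130 mm tall, origin under its centre
- book: bystander: closed green book lying flat, 150 x 210 x 30 mm, origin under its centre
- block0: oak ballot block, a plain square bar 64 x 18 x 18 mm, 16 g, starting inside the clear box. Origin: middle of one long face (9 mm off the bar's centre line), x along its length. Three to five of the five blocks are there; one that is absent reads None throughout
- block1: oak ballot block, a plain square bar 64 x 18 x 18 mm, 16 g, starting inside the clear box. Origin: middle of one long face (9 mm off the bar's centre line), x along its length. Three to five of the five blocks are there; one that is absent reads None throughout
- block2: oak ballot block, a plain square bar 64 x 18 x 18 mm, 16 g, starting inside the clear box. Origin: middle of one long face (9 mm off the bar's centre line), x along its length. Three to five of the five blocks are there; one that is absent reads None throughout
- block3: oak ballot block, a plain square bar 64 x 18 x 18 mm, 16 g, starting inside the clear box. Origin: middle of one long face (9 mm off the bar's centre line), x along its length. Three to five of the five blocks are there; one that is absent reads None throughout
- block4: oak ballot block, a plain square bar 64 x 18 x 18 mm, 16 g, starting inside the clear box. Origin: middle of one long face (9 mm off the bar's centre line), x along its length. Three to five of the five blocks are there; one that is absent reads None throughout
- box_mid (a point): centre of the ballot box, on the axle, at cradle (0, 0, 175) mm. Clear sides, dark wood floor and lid; outside 100 mm along the axle x 120 x 120 mm (its corners sweep a radius of 85 mm), walls 4 mm; a 78 x 28 mm slot, long along the axle, in the middle of the lid. Wood on its lid slides once it tilts 0.45 to 0.65 rad; a fast slide can skip the slot

How it is judged:
By the outcome, as a careful person would: the job done as asked, in the order asked, and still so for the second after the job is handed in, with the robot touching nothing.
Of block0, block1, block2, block3, block4 only 3 to 5 are there at a start; the rules pass over those that are not, and their reading is None.
At some moment in a run one of tray may be knocked a few centimetres aside while the robot is not near it.
Once in a run the grip may slacken for a moment while it holds something.
It also fails if it takes over 200 s, if anything falls off the work surface, if the arm or the gripper's body presses on something with over 40 N, if the wrist force passes 120 N, or if a joint passes its speed limit or range.

## Working session

There is one attempt and no reset: what is moved stays moved. The work goes in short steps, Python scripts to look and compute and a tool call to move; the robot and the scene stay as the last step left them, time stands still between calls to the robot, and variables do not carry over. Pictures are saved under pics/ and viewed, at most 14 in all, crops included, and the job is handed in when it is done.

Besides the shell and the picture viewer there is one more tool, called after "Call:" as name(argument=value, ...), one argument or row to a line, values as JSON. drive_tool: Moves the arm, as the interface text tells. Its arguments: {"type":"object","properties":{"series":{"type":"array"},"newtons":{"type":"number"}},"required":["series"]}

```bash
ls; mkdir -p pics; cat > h.py <<'E'
import numpy as np, cv2
from rig import env, viewer
def shot(n,f=None):
    d=viewer.get_image(n)
    if f: cv2.imwrite('pics/'+f,d['img'][:,:,::-1])
    return d
def world(d):
    K=d['camera_matrix'];R=cv2.Rodrigues(np.array(d['rvec']))[0];t=np.array(d['tvec']).ravel()
    z=d['depth'];v,u=np.mgrid[:z.shape[0],:z.shape[1]]
    p=np.stack([(u-K[0,2])/K[0,0]*z,(v-K[1,2])/K[1,1]*z,z],-1)
    w=(p-t)@R; w[z==0]=np.nan
    return w
E
python3 - <<'E'
from h import *
for n in('side','top'):
    d=shot(n,n+'0.png'); np.savez(n+'0.npz',**d)
    R=cv2.Rodrigues(np.array(d['rvec']))[0];print(n,-R.T@np.array(d['tvec']).ravel(),R[2])
s=env.observe();print(s['time_s'],s['position'],s['tool_rot'],env.pinch_z)
E
```

```text
pics
side [ 0.44796521 -1.28377542  1.67910399] [ 0.04781572  0.6364277  -0.76985286]
top [ 0.41274206 -0.02567116  1.93673938] [ 0.08226602  0.00809981 -0.99657749]
0.1 [ 0.23510497 -0.49692598  0.23075856] [[ 9.03979917e-01  4.27574801e-01 -3.14745839e-04]
 [ 4.27574817e-01 -9.03978960e-01  1.34740328e-03]
 [ 2.91592074e-04 -1.35260290e-03 -9.99999043e-01]] 0.0187
```

View pics/side0.png

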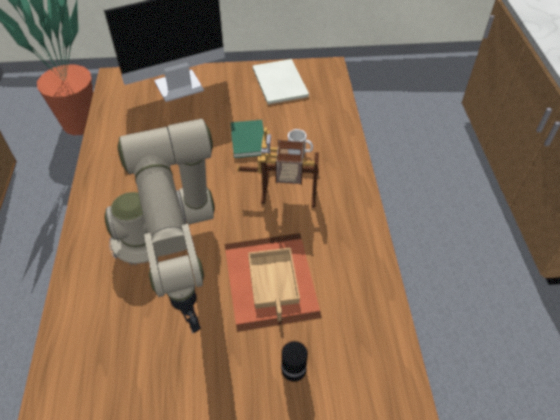

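View pics/top0.png

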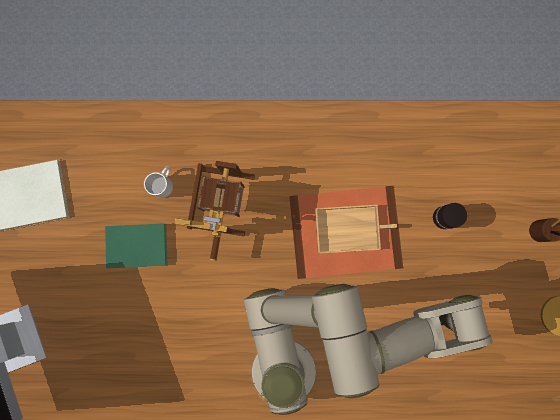

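```bash
python3 - <<'E'
from h import *
for n in('top','side'):
    d=dict(np.load(n+'0.npz'));w=world(d)
    x0,x1,y0,y1=(160,260,150,270) if n=='top' else (225,335,120,215)
    cv2.imwrite(f'pics/{n}c.png',cv2.resize(d['img'][y0:y1,x0:x1,::-1],None,fx=5,fy=5,interpolation=cv2.INTER_CUBIC))
    def rep(name,m):
        c,l,st,ce=cv2.connectedComponentsWithStats(m.astype(np.uint8))
        for i in range(1,c):
            if st[i,4]>8:
                p=w[l==i];r=cv2.minAreaRect((p[:,:2]*1000).astype(np.float32));print(n,name,st[i],np.round(p.mean(0),4),np.round(r[0]),np.round(r[1]),round(r[2],1))
    z=w[...,2]
    img=d['img'].astype(int)
    box=np.zeros(z.shape,bool);box[y0:y1,x0:x1]=1
    rep('post',box&(z>.199)&(z<.211)); rep('lid',box&(z>.230)&(z<.240)); rep('handle',box&(z>.290)&(z<.302))
    rep('foot',box&(z>.011)&(z<.021)); rep('tabtop',box&(z>.262)&(z<.278)); rep('low',box&(z>.1)&(z<.14))
    rep('tray',~box&(z>.030)&(z<.042)&(w[...,0]>.25)&(w[...,0]<.75)); rep('fin',(z>.05)&(z<.066)&(w[...,0]>.25)&(w[...,0]<.75))
    red=(img[...,0]>150)&(img[...,1]<95)&(abs(z)<.01)&(w[...,0]<.8); rep('blot',red)
E
```

```text
top post [215 161  22   8  92] [0.7027 0.1878 0.2047] [703. 187.] [69. 16.] 81.7
top lid [197 176  45  39 760] [0.6002 0.2039 0.2346] [594. 205.] [124. 117.] 80.0
top lid [185 221  30   9 109] [0.5041 0.2579 0.2343] [508. 263.] [92. 24.] 81.6
top handle [204 216   6   5  19] [0.5211 0.2317 0.2954] [522. 232.] [16. 12.] 71.8
top handle [211 217  10   6  38] [0.5167 0.2056 0.2944] [517. 206.] [29. 13.] 82.1
top foot [201 165  20   9  72] [0.7153 0.2652 0.0154] [716. 264.] [69. 22.] 81.0
top foot [241 173  14   7  46] [0.6929 0.1308 0.0162] [694. 131.] [45. 19.] 79.5
top foot [192 227  13   3  14] [0.5042 0.3054 0.0162] [505. 307.] [44.  3.] 80.7
top foot [232 229  13   7  41] [0.4892 0.1626 0.016 ] [489. 164.] [45. 18.] 78.9
top tabtop [183 220   8   5  23] [0.5106 0.2996 0.269 ] [511. 300.] [20. 11.] 75.8
top low [229 169  11   4  22] [0.6938 0.1667 0.12  ] [693. 168.] [11. 35.] 10.1
top low [213 183  12  25 171] [0.6114 0.2175 0.1303] [610. 218.] [30. 79.] 83.6
top low [241 191   2  10  10] [0.609  0.1416 0.1289] [609. 142.] [ 2. 30.] 81.7
top low [209 235  11  26 158] [0.4305 0.2301
[... 4275 characters left out ...]
60. -613.] [38.  7.] 25.6
side tray [284 372   9   7  17] [ 0.5213 -0.6107  0.0353] [ 523. -611.] [ 6. 30.] 55.3
side fin [290 134  15   5  34] [0.6588 0.4748 0.0587] [660. 479.] [26. 63.] 76.3
side fin [262 185   4   4   9] [0.4927 0.1846 0.0588] [493. 185.] [14.  9.] 36.8
side fin [312 188   4   4   9] [0.694  0.1544 0.0565] [695. 155.] [12. 13.] 82.6
side fin [275 297   6  18  58] [ 0.5095 -0.3688  0.0589] [ 510. -367.] [14. 65.] 2.7
side fin [281 365  25  12  48] [ 0.5387 -0.6108  0.0591] [ 539. -607.] [31. 77.] 80.0
side blot [260 317   5   3   9] [ 0.4535 -0.3829 -0.0006] [ 452. -384.] [ 6. 15.] 70.5
side blot [267 316   7   3   9] [ 0.4813 -0.3812  0.0019] [ 481. -382.] [ 7. 21.] 83.4
```

View pics/topc.png

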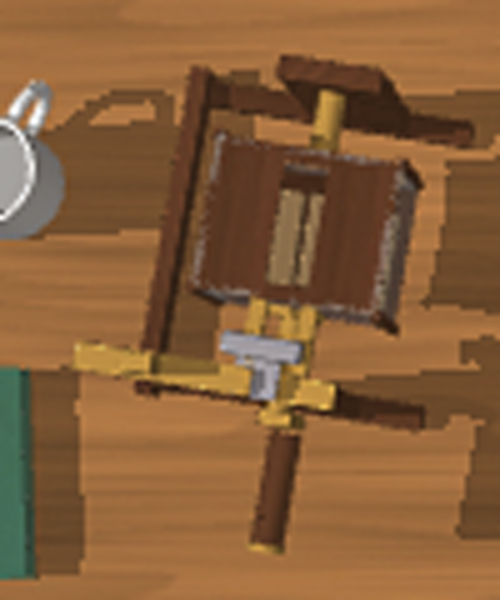

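View pics/sidec.png

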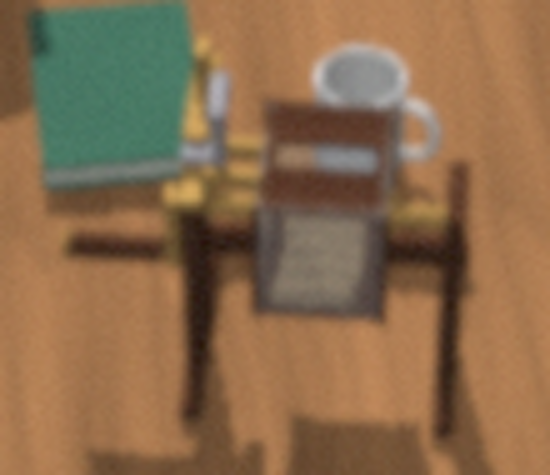

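```bash
cat >> h.py <<'E'
C=np.array([.600,.2037]);CY=-9.15
def cr(x,y,z):  # cradle mm -> world m
    a=np.radians(CY);return np.array([C[0]+(x*np.cos(a)-y*np.sin(a))/1e3,C[1]+(x*np.sin(a)+y*np.cos(a))/1e3,z/1e3])
def rel(p,yaw):  # shift/turn from the present pose to TCP world p, with tool y at yaw deg
    s=env.observe();R=np.array(s['tool_rot']);d=R.T@(np.array(p)-s['position'])
    t=(np.degrees(np.arctan2(R[1,1],R[0,1]))-yaw+180)%360-180
    print(np.round(d,4),round(t,2))
E
python3 - <<'E'
from h import *
rel([.511,-.371,.12],4); rel([.511,-.371,.027],4)
d=dict(np.load('top0.npz'));w=world(d);i=d['img'].astype(int)
for u,v in((291,197),(393,186),(402,267),(300,279)):print(np.nanmedian(w[v-2:v+3,u-2:u+3].reshape(-1,3),0).round(3))
E
```

```text
[0.3032 0.0043 0.1108] -68.69
[0.3032 0.0044 0.2038] -68.69
[ 0.618 -0.026  0.002]
[ 0.659 -0.396 -0.001]
[ 0.367 -0.424  0.002]
[ 0.323 -0.059 -0.002]
```

Call:
drive_tool(
  series=[
    [[0.05,0,0],-8,0.06],
    [[0.1,0,0],-16,0.06],
    [[0.15,0,0],-24,0.06],
    [[0.2,0.001,0.02],-32,0.06],
    [[0.24,0.002,0.04],-40,0.06],
    [[0.27,0.003,0.06],-48,0.06],
    [[0.29,0.004,0.08],-56,0.06],
    [[0.3,0.004,0.1],-64,0.06],
    [[0.303,0.004,0.11],-68.7,0.06],
    [[0.303,0.004,0.11],-68.7,0.06],
    [[0.303,0.004,0.11],-68.7,0.06],
  ],
  newtons=60,
)

```text
time_s: 1.2
position: [0.5107, -0.3714, 0.1215]
tool_rot: [[-0.068, 0.998, -0.0], [0.998, 0.068, 0.0], [0.0, -0.0, -1.0]]
ft_force: [-0.4, -0.7, 0.6]
grip_width: 0.0598
gripper_force: 0.0
```

```bash
python3 - <<'E'
from h import *
d=shot('wrist','w1.png');w=world(d);z=w[...,2]
p=w[(z>.052)&(z<.066)];print(len(p),cv2.minAreaRect((p[:,:2]*1000).astype(np.float32)))
p=w[(z>.031)&(z<.041)];print(len(p),cv2.minAreaRect((p[:,:2]*1000).astype(np.float32)))
rel([.511,-.371,.027],4)
E
```

```text
2153 ((512.9037475585938, -365.29150390625), (14.031865119934082, 59.48432540893555), 3.570035457611084)
5685 ((508.1693420410156, -290.0863952636719), (160.92474365234375, 97.14595794677734), 3.8556995391845703)
[0.0007 0.0003 0.095 ] -0.13
```

View pics/w1.png

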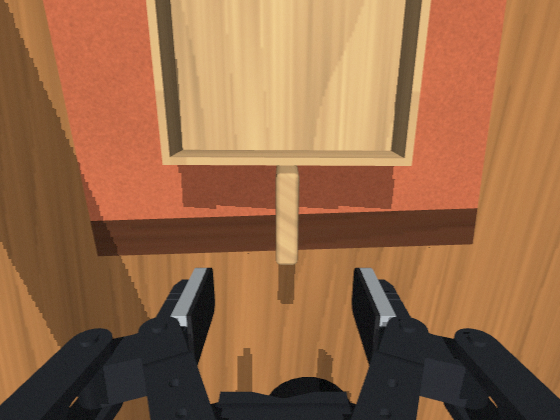

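Call:
drive_tool(
  series=[
    [[0.001,0.002,0.04],0,0.06],
    [[0.001,0.002,0.07],0,0.06],
    [[0.001,0.002,0.09],0,0.06],
    [[0.001,0.002,0.094],0,0.06],
    [[0.001,0.002,0.094],0,0.0],
    [[0.001,0.002,0.094],0,0.0],
    [[0.001,0.002,0.094],0,0.0],
    [[0.001,0.002,0.094],0,0.0],
    [[0.001,0.002,0.094],0,0.0],
  ],
  newtons=60,
)

```text
time_s: 2.15
position: [0.5132, -0.3707, 0.029]
tool_rot: [[-0.07, 0.998, 0.002], [0.998, 0.07, -0.002], [-0.002, 0.002, -1.0]]
ft_force: [-1.2, 0.5, 6.8]
grip_width: 0.0133
gripper_force: 59.6
```

```bash
python3 - <<'E'
from h import *
for y in (-395,-250,-144): rel(cr(0,y,27.5),CY)
E
```

```text
[0.1823 0.0368 0.0011] 13.14
[0.3235 0.0697 0.0009] 13.14
[0.4267 0.0938 0.0007] 13.14
```

Call:
drive_tool(
  series=[
    [[0.015,0.003,0],1,0],
    [[0.03,0.006,0],2,0],
    [[0.045,0.009,0],3,0],
    [[0.06,0.012,0],4.4,0],
    [[0.075,0.015,0],5.5,0],
    [[0.09,0.018,0],6.6,0],
    [[0.105,0.021,0],7.7,0],
    [[0.12,0.024,0],8.8,0],
    [[0.135,0.027,0],10,0],
    [[0.15,0.03,0],11.2,0],
    [[0.165,0.033,0],12.2,0],
    [[0.182,0.037,0],13.1,0],
    [[0.182,0.037,0],13.1,0],
  ],
)

```text
time_s: 3.45
position: [0.5378, -0.1846, 0.0289]
tool_rot: [[0.157, 0.988, 0.002], [0.988, -0.157, -0.0], [-0.0, 0.003, -1.0]]
ft_force: [1.4, 7.5, 9.8]
grip_width: 0.0129
gripper_force: 60.1
```

```bash
cat >> h.py <<'E'
def rim(d,lo=.031,hi=.041,x=(.25,.8),y=(-.6,.35)):
    w=world(d);z=w[...,2];m=(z>lo)&(z<hi)&(w[...,0]>x[0])&(w[...,0]<x[1])&(w[...,1]>y[0])&(w[...,1]<y[1])
    return w[m]
def tocr(p):
    a=np.radians(CY);q=(p[...,:2]-C)*1e3
    return np.stack([q[...,0]*np.cos(a)+q[...,1]*np.sin(a),-q[...,0]*np.sin(a)+q[...,1]*np.cos(a),p[...,2]*1e3],-1)
E
python3 - <<'E'
from h import *
d=shot('wrist','w2.png');p=rim(d);print(cv2.minAreaRect(tocr(p)[:,:2].astype(np.float32)))
for y in (-250,-144): rel(cr(0,y,27.5),CY)
d=shot('top','t2.png');p=rim(d,y=(-.35,.15));print(cv2.minAreaRect(tocr(p)[:,:2].astype(np.float32)))
cv2.imwrite('pics/t2c.png',cv2.resize(d['img'][130:330,150:420,::-1],None,fx=2.9,fy=2.9))
E
```

```text
((0.9458541870117188, -335.00091552734375), (161.93905639648438, 104.05207061767578), 0.15518373250961304)
[ 1.432e-01 -1.000e-04  1.500e-03] 0.09
[2.492e-01 1.000e-04 1.600e-03] 0.09
((-0.684539794921875, -248.44793701171875), (217.9202117919922, 159.89630126953125), 89.85344696044922)
```

View pics/t2c.png

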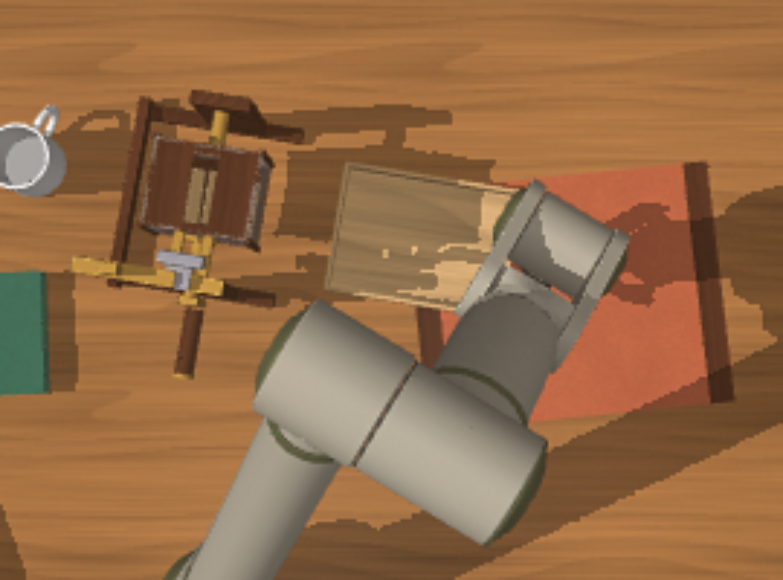

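Call:
drive_tool(
  series=[
    [[0.015,0,0],0,0],
    [[0.03,0,0],0,0],
    [[0.045,0,0],0,0],
    [[0.06,0,0],0,0],
    [[0.075,0,0],0,0],
    [[0.09,0,0],0,0],
    [[0.105,0,0],0,0],
    [[0.12,0,0],0,0],
    [[0.135,0,0],0,0],
    [[0.15,0,0],0,0],
    [[0.165,0,0],0,0],
    [[0.18,0,0],0,0],
    [[0.195,0,0],0,0],
    [[0.21,0,0],0,0],
    [[0.225,0,0],0,0],
    [[0.235,0,0],0,0],
    [[0.243,0,0],0,0],
    [[0.248,0,0],0,0],
    [[0.2495,0,0],0,0],
    [[0.2495,0,0],0,0],
  ],
)

```text
time_s: 5.55
position: [0.5772, 0.0597, 0.0289]
tool_rot: [[0.157, 0.988, 0.003], [0.988, -0.157, -0.002], [-0.001, 0.003, -1.0]]
ft_force: [-1.3, -3.8, 8.7]
grip_width: 0.0132
gripper_force: 59.9
```

```bash
python3 - <<'E'
from h import *
d=shot('wrist','w3.png');p=tocr(rim(d,.051,.066));print(len(p),cv2.minAreaRect(p[:,:2].astype(np.float32)))
p=tocr(rim(d));p=p[(abs(p[:,0])<90)&(p[:,1]<-80)];print(np.percentile(p[:,1],[1,50]),np.percentile(p[:,0],[1,99]))
print(tocr(np.array(env.observe()['position'])))
d=shot('side');w=tocr(world(d));m=(w[...,2]>20)&(w[...,2]<41)&(w[...,1]>60)&(w[...,1]<150)&(abs(w[...,0])<95);print(w[m].shape,np.round(w[m][:12]))
E
```

```text
7279 ((1.0693764686584473, -139.86724853515625), (36.92476272583008, 57.47386169433594), 24.107337951660156)
[-138.62906149 -106.71000077] [-79.08987561  80.01507977]
[   0.35322194 -145.78974231   28.92768509]
(59, 3) [[ 55. 119.  33.]
 [ 59. 124.  28.]
 [ 64. 117.  36.]
 [ 68. 118.  36.]
 [ 72. 120.  34.]
 [ 76. 125.  29.]
 [ 81. 123.  32.]
 [ 85. 130.  24.]
 [ 89. 120.  36.]
 [ 94. 123.  33.]
 [ 55. 118.  28.]
 [ 60. 116.  31.]]
```

Call:
drive_tool(
  series=[
    [[0.001,0,0],0,0],
    [[0.002,0,0],0,0],
    [[0.003,0,0],0,0],
    [[0.003,0,0],0,0],
  ],
)

```text
time_s: 6.05
position: [0.5776, 0.0622, 0.0289]
tool_rot: [[0.158, 0.987, 0.003], [0.987, -0.158, -0.002], [-0.002, 0.003, -1.0]]
ft_force: [-1.0, -6.8, 7.4]
grip_width: 0.0128
gripper_force: 59.9
```

Call:
drive_tool(
  series=[
    [[0,0,0],0,0.04],
    [[0,0,0],0,0.05],
    [[0,0,0],0,0.05],
    [[0,0,-0.03],0,0.05],
    [[0,0,-0.06],0,0.05],
    [[0,0,-0.1],0,0.05],
    [[0,0,-0.14],0,0.05],
    [[0,0,-0.14],0,0.05],
    [[0,0,-0.14],0,0.05],
  ],
)

```text
time_s: 6.95
position: [0.5768, 0.0635, 0.1677]
tool_rot: [[0.158, 0.987, 0.001], [0.987, -0.158, 0.0], [0.0, 0.001, -1.0]]
ft_force: [-0.1, 0.4, -0.4]
grip_width: 0.0498
gripper_force: 0.0
```

```bash
python3 - <<'E'
from h import *
d=shot('wrist','w4.png');p=tocr(rim(d,.054,.066));p=p[(abs(p[:,0])<40)&(p[:,1]>-190)&(p[:,1]<-90)];print(len(p),cv2.minAreaRect(p[:,:2].astype(np.float32)))
p=tocr(rim(d));p=p[(abs(p[:,0])<90)&(p[:,1]<-90)];print(np.percentile(p[:,1],[1,50]),np.percentile(p[:,0],[1,99]))
rel(cr(0,-143,360),CY);rel(cr(-104,80,310),CY);rel(cr(-104,80,241),CY)
E
```

```text
1463 ((0.5908160209655762, -137.84185791015625), (13.748400688171387, 59.15907669067383), 0.6347176432609558)
[-108.44826128 -105.05564516] [-78.95566982  79.96347396]
[-0.0008  0.0009 -0.1934] 0.07
[ 0.2223 -0.1028 -0.1433] 0.07
[ 0.2223 -0.1027 -0.0743] 0.07
```

View pics/w4.png

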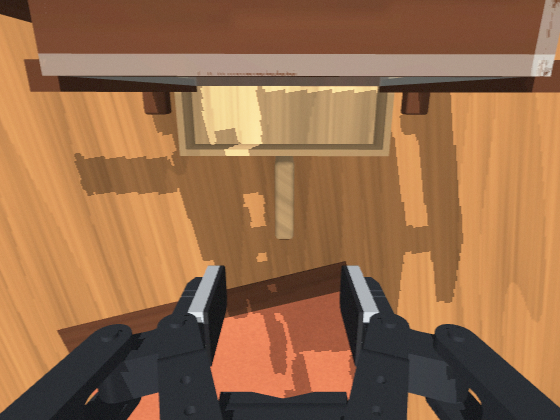

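Call:
drive_tool(
  series=[
    [[0,0,-0.05],0,0.04],
    [[0,0,-0.1],0,0.04],
    [[0,0,-0.15],0,0.04],
    [[0,0,-0.193],0,0.04],
    [[0.03,-0.015,-0.193],0,0.04],
    [[0.06,-0.03,-0.193],0,0.04],
    [[0.09,-0.045,-0.193],0,0.04],
    [[0.12,-0.06,-0.193],0,0.04],
    [[0.15,-0.075,-0.193],0,0.04],
    [[0.18,-0.09,-0.19],0,0.04],
    [[0.21,-0.1,-0.17],0,0.04],
    [[0.222,-0.103,-0.145],0,0.04],
    [[0.222,-0.103,-0.143],0,0.04],
    [[0.222,-0.103,-0.143],0,0.04],
  ],
)

```text
time_s: 8.4
position: [0.5101, 0.2985, 0.3094]
tool_rot: [[0.158, 0.987, -0.003], [0.987, -0.158, -0.001], [-0.002, -0.002, -1.0]]
ft_force: [-0.6, 0.5, 0.3]
grip_width: 0.0399
gripper_force: 0.0
```

```bash
python3 - <<'E'
from h import *
d=shot('wrist','w5.png');w=tocr(world(d))
for n,zl,zh,xr,yr in(('fin',262,276,(-130,-80),(55,130)),('handle',288,302,(-110,-60),(-40,40))):
    m=(w[...,2]>zl)&(w[...,2]<zh)&(w[...,0]>xr[0])&(w[...,0]<xr[1])&(w[...,1]>yr[0])&(w[...,1]<yr[1]);p=w[m]
    print(n,len(p), cv2.minAreaRect(p[:,:2].astype(np.float32)) if len(p) else '',p[:,2].mean() if len(p) else '')
print(tocr(np.array(env.observe()['position'])));rel(cr(-104,80,242),CY)
E
```

```text
fin 844 ((-101.95103454589844, 81.82762908935547), (11.852887153625488, 21.898624420166016), 0.010736975818872452) 268.5809210849299
handle 1133 ((-80.9833755493164, 12.621194839477539), (14.179192543029785, 29.04413604736328), 0.008667733520269394) 293.70303570205925
[-103.34025373   79.08444762  310.54152287]
[ 0.0009 -0.0006  0.0685] 0.03
```

View pics/w5.png

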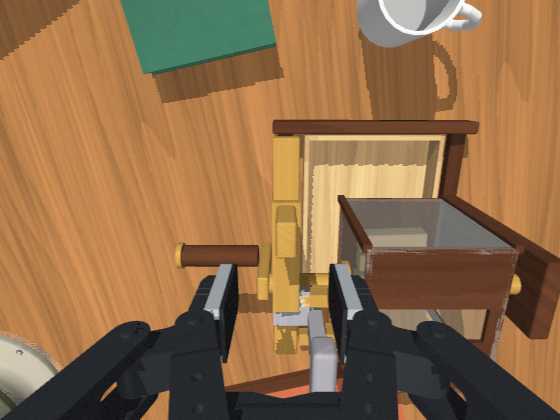

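```bash
sed -i 's/^C=.*;CY/C=np.array([.6022,.2049]);CY/' h.py; python3 - <<'E'
from h import *
rel(cr(-104,80,242),CY)
E
```

```text
[0.0025 0.0013 0.0685] 0.03
```

Call:
drive_tool(
  series=[
    [[0.0025,0.0015,0.02],0,0.04],
    [[0.0025,0.0015,0.04],0,0.04],
    [[0.0025,0.0015,0.055],0,0.04],
    [[0.0025,0.0015,0.065],0,0.04],
    [[0.0025,0.0015,0.0675],0,0.04],
    [[0.0025,0.0015,0.0675],0,0.0],
    [[0.0025,0.0015,0.0675],0,0.0],
    [[0.0025,0.0015,0.0675],0,0.0],
    [[0.0025,0.0015,0.0675],0,0.0],
  ],
  newtons=40,
)

```text
time_s: 9.35
position: [0.5122, 0.3012, 0.2439]
tool_rot: [[0.158, 0.987, 0.002], [0.987, -0.158, 0.001], [0.001, 0.002, -1.0]]
ft_force: [-2.1, -0.6, 4.8]
grip_width: 0.0112
gripper_force: 43.4
```

Slide +34 mm.

Call:
drive_tool(
  series=[
    [[0.005,0,0],0,0],
    [[0.01,0,0],0,0],
    [[0.015,0,0],0,0],
    [[0.02,0,0],0,0],
    [[0.025,0,0],0,0],
    [[0.03,0,0],0,0],
    [[0.034,0,0],0,0],
    [[0.0365,0,0],0,0],
    [[0.0365,0,0],0,0],
  ],
)

```text
time_s: 10.25
position: [0.5177, 0.335, 0.2437]
tool_rot: [[0.159, 0.987, -0.0], [0.987, -0.159, -0.005], [-0.005, 0.001, -1.0]]
ft_force: [-3.8, -14.1, 8.1]
grip_width: 0.011
gripper_force: 43.8
```

Call:
drive_tool(
  series=[
    [[0.0,0,0],0,0.03],
    [[0,0,0],0,0.04],
    [[0,0,0],0,0.04],
    [[0,0,-0.04],0,0.04],
    [[0,0,-0.075],0,0.04],
    [[-0.04,0.01,-0.08],0,0.04],
    [[-0.08,0.02,-0.08],0,0.04],
    [[-0.114,0.021,-0.08],0,0.04],
    [[-0.114,0.021,-0.08],0,0.04],
  ],
)

```text
time_s: 11.15
position: [0.5205, 0.2184, 0.3232]
tool_rot: [[0.161, 0.987, 0.0], [0.987, -0.161, -0.0], [-0.0, 0.0, -1.0]]
ft_force: [-0.6, -0.0, -0.5]
grip_width: 0.0398
gripper_force: 0.0
```

```bash
python3 - <<'E'
from h import *
d=shot('wrist','w6.png');w=tocr(world(d))
for n,zl,zh,xr,yr in(('fin',262,276,(-130,-80),(55,160)),('handle',288,302,(-110,-60),(-40,40))):
    m=(w[...,2]>zl)&(w[...,2]<zh)&(w[...,0]>xr[0])&(w[...,0]<xr[1])&(w[...,1]>yr[0])&(w[...,1]<yr[1]);p=w[m]
    print(n,len(p), cv2.minAreaRect(p[:,:2].astype(np.float32)) if len(p) else '',p[:,2].mean() if len(p) else '')
rel(cr(-83,0,268.5),CY)
E
```

```text
fin 1170 ((-103.85328674316406, 112.62446594238281), (12.25259017944336, 20.605804443359375), 0.8295034766197205) 268.6287787438624
handle 2310 ((-82.96414184570312, 0.2074718475341797), (14.002469062805176, 50.04435729980469), 0.03891780227422714) 294.1876049085566
[-0.002  -0.      0.0546] -0.07
```

Call:
drive_tool(
  series=[
    [[-0.002,0,0.02],0,0.04],
    [[-0.002,0,0.04],0,0.04],
    [[-0.002,0,0.052],0,0.04],
    [[-0.002,0,0.0545],0,0.04],
    [[-0.002,0,0.0545],0,0.0],
    [[-0.002,0,0.0545],0,0.0],
    [[-0.002,0,0.0545],0,0.0],
    [[-0.002,0,0.0545],0,0.0],
    [[-0.002,0,0.05],0,0.0],
    [[-0.002,0,0.045],0,0.0],
    [[-0.002,0,0.04],0,0.0],
    [[-0.002,0,0.035],0,0.0],
    [[-0.002,0,0.03],0,0.0],
    [[-0.002,0,0.025],0,0.0],
    [[-0.002,0,0.0215],0,0.0],
    [[-0.002,0,0.0215],0,0.0],
  ],
  newtons=50,
)

```text
time_s: 12.8
position: [0.5203, 0.2197, 0.3012]
tool_rot: [[0.158, 0.988, -0.0], [0.988, -0.158, 0.001], [0.001, -0.0, -1.0]]
ft_force: [2.4, 4.8, -3.3]
grip_width: 0.0131
gripper_force: 55.3
```

```bash
python3 - <<'E'
from h import *
d=shot('wrist','w7.png');w=tocr(world(d))
m=(w[...,2]>290)&(w[...,2]<335)&(abs(w[...,0]+83)<9)&(abs(w[...,1])<28);print(np.percentile(w[m][:,2],[10,50,90]),m.sum())
E
```

```text
[321.34781673 326.36359349 327.45302091] 4873
```

Call:
drive_tool(
  series=[
    [[0,0,0],0,0.03],
    [[0,0,0],0,0.05],
    [[0,0,0],0,0.05],
    [[0,0,-0.03],0,0.05],
    [[0,0,-0.06],0,0.05],
    [[0,-0.03,-0.06],-8,0.05],
    [[0,-0.06,-0.06],-16,0.05],
    [[0,-0.09,-0.06],-24,0.05],
    [[0,-0.107,-0.06],-32,0.05],
    [[0,-0.107,-0.06],-40,0.05],
    [[0,-0.107,-0.03],-48,0.05],
    [[0,-0.107,0],-56,0.05],
    [[0,-0.107,0.03],-64,0.05],
    [[0,-0.107,0.06],-72,0.05],
    [[0,-0.107,0.09],-80,0.05],
    [[0,-0.107,0.11],-88,0.05],
    [[0,-0.107,0.12],-90,0.05],
    [[0,-0.107,0.12],-90,0.05],
    [[0,-0.107,0.12],-90,0.05],
  ],
)

```text
time_s: 14.75
position: [0.4148, 0.2361, 0.1819]
tool_rot: [[-0.987, 0.159, 0.001], [0.159, 0.987, 0.0], [-0.001, 0.0, -1.0]]
ft_force: [0.4, -0.3, 0.2]
grip_width: 0.0501
gripper_force: 0.0
```

```bash
python3 - <<'E'
from h import *
d=shot('wrist','w8.png');w=tocr(world(d))
m=(w[...,2]>115)&(w[...,2]<140)&(w[...,0]<-131)&(w[...,0]>-230)&(abs(w[...,1])<40);p=w[m];print(m.sum(),p[:,2].max());print(cv2.minAreaRect(p[:,:2].astype(np.float32)))
rel(cr(-190,0,101.3),CY+90)
d=shot('top','t8.png');cv2.imwrite('pics/t8c.png',cv2.resize(d['img'][140:300,150:350,::-1],None,fx=3.5,fy=3.5))
E
```

```text
4495 134.58813956416435
((-171.60281372070312, -1.0109586715698242), (25.527936935424805, 81.13858795166016), 89.7256088256836)
[ 0.0002 -0.0012  0.0809] -0.0
```

View pics/t8c.png

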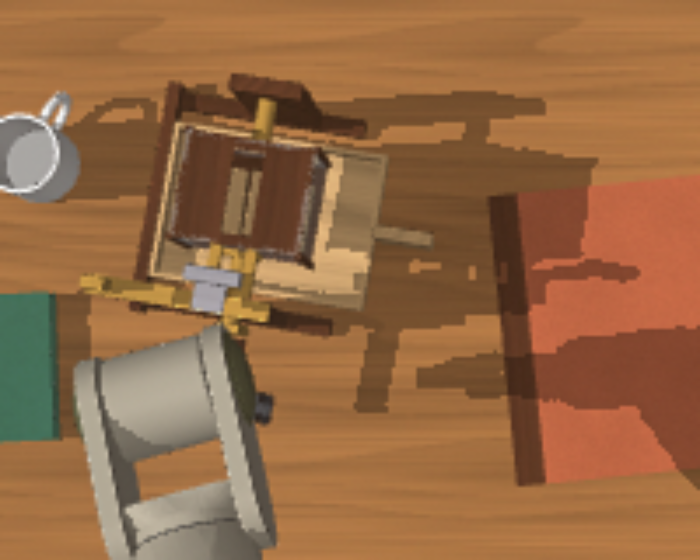

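Call:
drive_tool(
  series=[
    [[0,-0.001,0.03],0,0.05],
    [[0,-0.001,0.06],0,0.05],
    [[0,-0.001,0.076],0,0.05],
    [[0,-0.001,0.08],0,0.05],
    [[0,-0.001,0.08],0,0.0],
    [[0,-0.001,0.08],0,0.0],
    [[0,-0.001,0.08],0,0.0],
    [[0,-0.001,0.08],0,0.0],
    [[0,-0.001,0.08],0,0.0],
  ],
  newtons=60,
)

```text
time_s: 15.75
position: [0.415, 0.2354, 0.1024]
tool_rot: [[-0.987, 0.158, 0.002], [0.158, 0.987, 0.001], [-0.002, 0.001, -1.0]]
ft_force: [-0.1, -0.4, 7.4]
grip_width: 0.0201
gripper_force: 58.7
```

```bash
cat >> h.py <<'E'
import json
def arc(angs,a0):
    print(json.dumps([[[0,round(.055*(np.sin(a)-np.sin(a0)),4),round(-.055*(np.cos(a0)-np.cos(a)),4)],0,0] for a in angs]))
def ang(dz=18.9,dy=0):  # crank angle from the TCP while gripping
    p=tocr(np.array(env.observe()['position']));y=p[1]-dy;z=p[2]+dz-175
    return round(np.arctan2(y,-z)%(2*np.pi),3),round(np.hypot(y,z),1),np.round(p,1)
E
python3 - <<'E'
from h import *
print(ang());arc(np.arange(.1,2.05,.1),0);arc(np.arange(2.06,2.9,.08),2.0)
E
```

```text
(np.float64(0.006), np.float64(53.7), array([-189.7,    0.3,  102.4]))
[[[0, 0.0055, -0.0003], 0, 0], [[0, 0.0109, -0.0011], 0, 0], [[0, 0.0163, -0.0025], 0, 0], [[0, 0.0214, -0.0043], 0, 0], [[0, 0.0264, -0.0067], 0, 0], [[0, 0.0311, -0.0096], 0, 0], [[0, 0.0354, -0.0129], 0, 0], [[0, 0.0395, -0.0167], 0, 0], [[0, 0.0431, -0.0208], 0, 0], [[0, 0.0463, -0.0253], 0, 0], [[0, 0.049, -0.0301], 0, 0], [[0, 0.0513, -0.0351], 0, 0], [[0, 0.053, -0.0403], 0, 0], [[0, 0.0542, -0.0457], 0, 0], [[0, 0.0549, -0.0511], 0, 0], [[0, 0.055, -0.0566], 0, 0], [[0, 0.0545, -0.0621], 0, 0], [[0, 0.0536, -0.0675], 0, 0], [[0, 0.052, -0.0728], 0, 0], [[0, 0.05, -0.0779], 0, 0]]
[[[0, -0.0015, -0.003], 0, 0], [[0, -0.0037, -0.0068], 0, 0], [[0, -0.0062, -0.0104], 0, 0], [[0, -0.009, -0.0138], 0, 0], [[0, -0.0121, -0.0169], 0, 0], [[0, -0.0154, -0.0198], 0, 0], [[0, -0.0189, -0.0225], 0, 0], [[0, -0.0226, -0.0248], 0, 0], [[0, -0.0265, -0.0268], 0, 0], [[0, -0.0306, -0.0286], 0, 0], [[0, -0.0347, -0.0299], 0, 0]]
```

Call:
drive_tool(
  series=[
    [[0,0.0055,-0.0003],0,0],
    [[0,0.0109,-0.0011],0,0],
    [[0,0.0163,-0.0025],0,0],
    [[0,0.0214,-0.0043],0,0],
    [[0,0.0264,-0.0067],0,0],
    [[0,0.0311,-0.0096],0,0],
    [[0,0.0354,-0.0129],0,0],
    [[0,0.0395,-0.0167],0,0],
    [[0,0.0431,-0.0208],0,0],
    [[0,0.0463,-0.0253],0,0],
    [[0,0.049,-0.0301],0,0],
    [[0,0.0513,-0.0351],0,0],
    [[0,0.053,-0.0403],0,0],
    [[0,0.0542,-0.0457],0,0],
    [[0,0.0549,-0.0511],0,0],
    [[0,0.055,-0.0566],0,0],
    [[0,0.0545,-0.0621],0,0],
    [[0,0.0536,-0.0675],0,0],
    [[0,0.052,-0.0728],0,0],
    [[0,0.05,-0.0779],0,0],
  ],
)

```text
time_s: 17.75
position: [0.4228, 0.2844, 0.1796]
tool_rot: [[-0.987, 0.158, 0.001], [0.158, 0.987, 0.0], [-0.001, 0.0, -1.0]]
ft_force: [5.2, -0.8, -5.4]
grip_width: 0.0204
gripper_force: 58.7
```

```bash
python3 - <<'E'
from h import *
print(ang())
E
```

```text
(np.float64(2.01), np.float64(55.2), array([-189.8,   50. ,  179.6]))
```

```bash
python3 - <<'E'
from h import *
arc(np.arange(2.1,3.61,.1),2.0)
E
```

```text
[[[0, -0.0025, -0.0049], 0, 0], [[0, -0.0055, -0.0095], 0, 0], [[0, -0.009, -0.0138], 0, 0], [[0, -0.0129, -0.0177], 0, 0], [[0, -0.0171, -0.0212], 0, 0], [[0, -0.0217, -0.0242], 0, 0], [[0, -0.0265, -0.0268], 0, 0], [[0, -0.0316, -0.0289], 0, 0], [[0, -0.0369, -0.0305], 0, 0], [[0, -0.0422, -0.0316], 0, 0], [[0, -0.0477, -0.0321], 0, 0], [[0, -0.0532, -0.032], 0, 0], [[0, -0.0587, -0.0314], 0, 0], [[0, -0.0641, -0.0303], 0, 0], [[0, -0.0693, -0.0286], 0, 0], [[0, -0.0743, -0.0264], 0, 0]]
```

Call:
drive_tool(
  series=[
    [[0,-0.0025,-0.0049],0,0],
    [[0,-0.0055,-0.0095],0,0],
    [[0,-0.009,-0.0138],0,0],
    [[0,-0.0129,-0.0177],0,0],
    [[0,-0.0171,-0.0212],0,0],
    [[0,-0.0217,-0.0242],0,0],
    [[0,-0.0265,-0.0268],0,0],
    [[0,-0.0316,-0.0289],0,0],
    [[0,-0.0369,-0.0305],0,0],
    [[0,-0.0422,-0.0316],0,0],
    [[0,-0.0477,-0.0321],0,0],
    [[0,-0.0532,-0.032],0,0],
    [[0,-0.0587,-0.0314],0,0],
    [[0,-0.0587,-0.0314],0,0],
  ],
)

```text
time_s: 19.15
position: [0.4134, 0.226, 0.2117]
tool_rot: [[-0.987, 0.158, 0.002], [0.158, 0.987, -0.0], [-0.002, 0.0, -1.0]]
ft_force: [2.0, -2.4, 7.2]
grip_width: 0.0203
gripper_force: 59.9
```

```bash
python3 - <<'E'
from h import *
print(ang())
d=shot('top','t9.png');e=shot('side','s9.png')
a=cv2.resize(d['img'][150:250,170:290,::-1],None,fx=4,fy=4);b=cv2.resize(e['img'][120:220,240:350,::-1],None,fx=4,fy=4)
cv2.imwrite('pics/c9.png',np.hstack([a,b])[:, :800+120][:,:]) if 0 else cv2.imwrite('pics/c9.png',cv2.resize(np.hstack([a,b]),(800,348)))
E
```

```text
(np.float64(3.305), np.float64(56.4), array([-189.8,   -9.2,  211.7]))
```

View pics/c9.png

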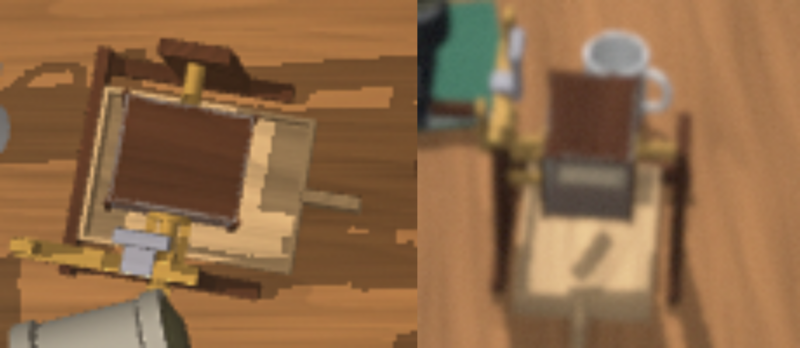

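```bash
python3 - <<'E'
from h import *
arc(list(np.arange(3.37,3.87,.07))+list(np.arange(3.8,3.1,-.1)),3.3)
E
```

```text
[[[0, -0.0038, 0.0007], 0, 0], [[0, -0.0075, 0.0017], 0, 0], [[0, -0.0111, 0.003], 0, 0], [[0, -0.0147, 0.0045], 0, 0], [[0, -0.0181, 0.0063], 0, 0], [[0, -0.0214, 0.0083], 0, 0], [[0, -0.0245, 0.0105], 0, 0], [[0, -0.0275, 0.0129], 0, 0], [[0, -0.025, 0.0108], 0, 0], [[0, -0.0205, 0.0077], 0, 0], [[0, -0.0157, 0.005], 0, 0], [[0, -0.0106, 0.0028], 0, 0], [[0, -0.0054, 0.0011], 0, 0], [[0, 0.0, -0.0], 0, 0], [[0, 0.0055, -0.0006], 0, 0]]
```

Call:
drive_tool(
  series=[
    [[0,-0.0038,0.0007],0,0],
    [[0,-0.0075,0.0017],0,0],
    [[0,-0.0111,0.003],0,0],
    [[0,-0.0147,0.0045],0,0],
    [[0,-0.0181,0.0063],0,0],
    [[0,-0.0214,0.0083],0,0],
    [[0,-0.0245,0.0105],0,0],
    [[0,-0.0275,0.0129],0,0],
    [[0,-0.0275,0.0129],0,0],
    [[0,-0.025,0.0108],0,0],
    [[0,-0.0205,0.0077],0,0],
    [[0,-0.0157,0.005],0,0],
    [[0,-0.0106,0.0028],0,0],
    [[0,-0.0054,0.0011],0,0],
    [[0,0.0,0.0],0,0],
    [[0,0.0055,-0.0006],0,0],
  ],
)

```text
time_s: 20.85
position: [0.4142, 0.2314, 0.2124]
tool_rot: [[-0.987, 0.158, 0.002], [0.158, 0.987, -0.001], [-0.002, -0.001, -1.0]]
ft_force: [2.9, -4.1, 7.1]
grip_width: 0.0201
gripper_force: 59.9
```

```bash
cat >> h.py <<'E'
def look(n):
    d=shot('top');e=shot('side')
    a=cv2.resize(d['img'][150:250,170:290,::-1],None,fx=4,fy=4);b=cv2.resize(e['img'][120:220,240:350,::-1],None,fx=4,fy=4)
    cv2.imwrite(f'pics/{n}.png',cv2.resize(np.hstack([a,b]),(800,348)));return d,e
def inside(e,show=1):
    # side-camera pixels of light wood seen through the clear -y wall / in the tray
    w=tocr(world(e));z=w[...,2]
    m=(abs(w[...,0])<46)&(abs(w[...,1])<58)&(z>100)&(z<235);i=e['img'].astype(int)
    lw=m&(i[...,0]>120)
    mt=(abs(w[...,0])<73)&(w[...,1]>-104)&(w[...,1]<104)&(z>12)&(z<45)
    print('box light px',lw.sum(),'of',m.sum(),' in-tray raised px',mt.sum())
    return lw,mt
E
python3 - <<'E'
from h import *
print(ang());d,e=look('c10')
for x in(e,d):
    lw,mt=inside(x);w=tocr(world(x))
    c,l,st,ce=cv2.connectedComponentsWithStats(mt.astype(np.uint8))
    for k in range(1,c):
        if st[k,4]>4:print(st[k],w[l==k].mean(0).round())
E
```

```text
(np.float64(3.208), np.float64(56.4), array([-189.8,   -3.7,  212.4]))
box light px 48 of 339  in-tray raised px 187
[303 168   3   5   7] [ 54. 102.  27.]
[307 168   2   8  11] [71. 89. 33.]
[274 179   3   6   8] [-67.  27.  20.]
[307 180   1  10  10] [71. 11. 34.]
[281 185  17   9  80] [-5. -3. 21.]
[305 196   2  10  11] [ 71. -77.  34.]
[273 199   3   6   7] [-57. -78.  17.]
box light px 4 of 591  in-tray raised px 123
[243 183  11   2  12] [ 72. -66.  27.]
[199 187   3   4   5] [ 26. 102.  23.]
[197 196   2   5   5] [ -8. 103.  30.]
[195 208   2   5   6] [-50. 103.  26.]
[211 212   2   5   6] [-55.  44.  23.]
```

View pics/c10.png

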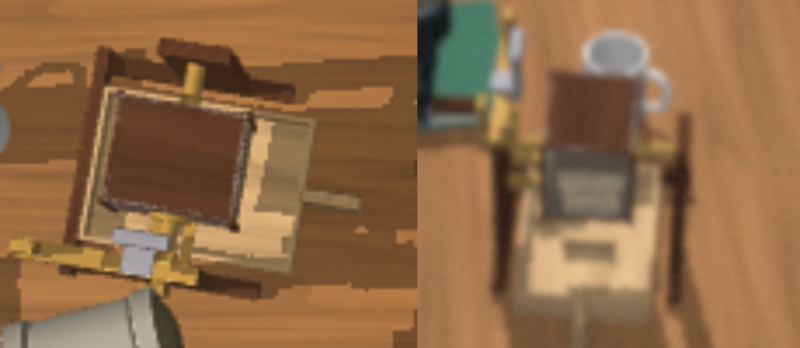

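```bash
python3 - <<'E'
from h import *
arc(list(np.arange(3.1,2.35,-.1))+[2.4]+list(np.arange(2.5,3.45,.1)),3.2)
arc(list(np.arange(3.5,3.95,.1))+[3.9]+list(np.arange(3.8,2.5,-.1)),3.4)
E
```

```text
[[[0, 0.0055, -0.0], 0, 0], [[0, 0.011, 0.0005], 0, 0], [[0, 0.0164, 0.0015], 0, 0], [[0, 0.0216, 0.0031], 0, 0], [[0, 0.0267, 0.0052], 0, 0], [[0, 0.0316, 0.0078], 0, 0], [[0, 0.0361, 0.0108], 0, 0], [[0, 0.0404, 0.0143], 0, 0], [[0, 0.0404, 0.0143], 0, 0], [[0, 0.0361, 0.0108], 0, 0], [[0, 0.0316, 0.0078], 0, 0], [[0, 0.0267, 0.0052], 0, 0], [[0, 0.0216, 0.0031], 0, 0], [[0, 0.0164, 0.0015], 0, 0], [[0, 0.011, 0.0005], 0, 0], [[0, 0.0055, -0.0], 0, 0], [[0, -0.0, 0.0], 0, 0], [[0, -0.0055, 0.0006], 0, 0], [[0, -0.0108, 0.0017], 0, 0]]
[[[0, -0.0052, 0.0017], 0, 0], [[0, -0.0103, 0.0039], 0, 0], [[0, -0.0151, 0.0065], 0, 0], [[0, -0.0196, 0.0097], 0, 0], [[0, -0.0238, 0.0132], 0, 0], [[0, -0.0238, 0.0132], 0, 0], [[0, -0.0196, 0.0097], 0, 0], [[0, -0.0151, 0.0065], 0, 0], [[0, -0.0103, 0.0039], 0, 0], [[0, -0.0052, 0.0017], 0, 0], [[0, 0.0, -0.0], 0, 0], [[0, 0.0054, -0.0011], 0, 0], [[0, 0.0108, -0.0017], 0, 0], [[0, 0.0163, -0.0018], 0, 0], [[0, 0.0218, -0.0013], 0, 0], [[0, 0.0272, -0.0002], 0, 0], [[0, 0.0325, 0.0014], 0, 0], [[0, 0.0376, 0.0034], 0, 0], [[0, 0.0424, 0.006], 0, 0]]
```

Call:
drive_tool(
  series=[
    [[0,0.0055,0],0,0],
    [[0,0.011,0.0005],0,0],
    [[0,0.0164,0.0015],0,0],
    [[0,0.0216,0.0031],0,0],
    [[0,0.0267,0.0052],0,0],
    [[0,0.0316,0.0078],0,0],
    [[0,0.0361,0.0108],0,0],
    [[0,0.0404,0.0143],0,0],
    [[0,0.0404,0.0143],0,0],
    [[0,0.0361,0.0108],0,0],
    [[0,0.0316,0.0078],0,0],
    [[0,0.0267,0.0052],0,0],
    [[0,0.0216,0.0031],0,0],
    [[0,0.0164,0.0015],0,0],
    [[0,0.011,0.0005],0,0],
    [[0,0.0055,0],0,0],
    [[0,0,0],0,0],
    [[0,-0.0055,0.0006],0,0],
    [[0,-0.0108,0.0017],0,0],
  ],
)

```text
time_s: 22.85
position: [0.4127, 0.2215, 0.2107]
tool_rot: [[-0.987, 0.158, 0.003], [0.158, 0.987, 0.001], [-0.003, 0.001, -1.0]]
ft_force: [2.8, -0.4, 12.0]
grip_width: 0.0204
gripper_force: 60.7
```

Call:
drive_tool(
  series=[
    [[0,-0.0052,0.0017],0,0],
    [[0,-0.0103,0.0039],0,0],
    [[0,-0.0151,0.0065],0,0],
    [[0,-0.0196,0.0097],0,0],
    [[0,-0.0238,0.0132],0,0],
    [[0,-0.0238,0.0132],0,0],
    [[0,-0.0196,0.0097],0,0],
    [[0,-0.0151,0.0065],0,0],
    [[0,-0.0103,0.0039],0,0],
    [[0,-0.0052,0.0017],0,0],
    [[0,0,0],0,0],
    [[0,0.0054,-0.0011],0,0],
    [[0,0.0108,-0.0017],0,0],
    [[0,0.0108,-0.0017],0,0],
  ],
)

```text
time_s: 24.25
position: [0.4144, 0.2324, 0.2123]
tool_rot: [[-0.987, 0.158, 0.002], [0.158, 0.987, 0.001], [-0.002, 0.001, -1.0]]
ft_force: [1.8, 0.2, 11.7]
grip_width: 0.02
gripper_force: 60.8
```

```bash
python3 - <<'E'
from h import *
print(ang());d,e=look('c11')
for x in(e,d):
    lw,mt=inside(x);w=tocr(world(x))
    c,l,st,ce=cv2.connectedComponentsWithStats(mt.astype(np.uint8))
    for k in range(1,c):
        if st[k,4]>4:print(st[k],w[l==k].mean(0).round())
rel(cr(-190,0,330),CY+90);rel(cr(-60,-190,330),CY)
E
```

```text
(np.float64(3.189), np.float64(56.2), array([-189.8,   -2.7,  212.3]))
box light px 16 of 332  in-tray raised px 309
[303 168   6   8  21] [62. 95. 32.]
[273 179   2   5   6] [-69.  28.  24.]
[306 181   2  10  11] [71.  4. 33.]
[277 183   3   3   5] [-53.  23.  15.]
[280 184  18  17 210] [ -3. -29.  23.]
[301 189   4   2   5] [54. -1. 15.]
[305 195   2  11  12] [ 71. -73.  32.]
box light px 15 of 591  in-tray raised px 146
[200 181   2   4   5] [ 50. 103.  29.]
[251 184   8   3   9] [ 72. -90.  26.]
[239 195   6  18  51] [ -3. -54.  21.]
[196 202   2   5   6] [-30. 103.  30.]
[210 212   4   5  10] [-54.  44.  21.]
[-1.000e-04  2.800e-03 -1.177e-01] 0.08
[-0.1298 -0.1873 -0.1177] 90.08
```

View pics/c11.png

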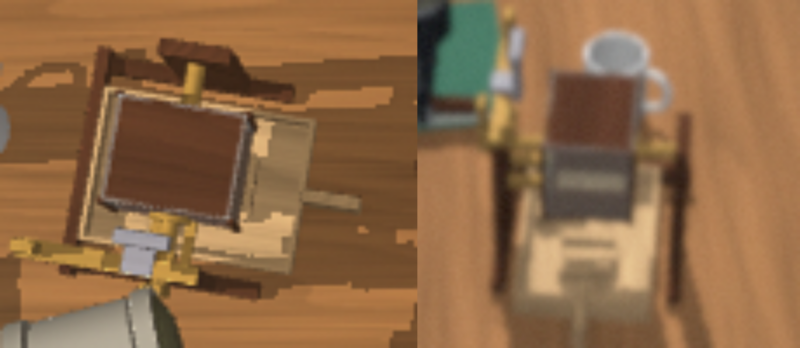

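```bash
python3 - <<'E'
from h import *
e=shot('side');w=tocr(world(e));i=e['img']
for v in range(152,180,2):
    print(v,[(tuple(w[v,u].round().astype(int)) if np.isfinite(w[v,u,0]) else None,int(i[v,u,0])) for u in (280,284,288,292,296)])
E
```

```text
152 [((np.int64(-40), np.int64(-9), np.int64(232)), 96), ((np.int64(-24), np.int64(-15), np.int64(239)), 93), ((np.int64(-9), np.int64(-14), np.int64(239)), 92), ((np.int64(6), np.int64(-6), np.int64(232)), 95), ((np.int64(22), np.int64(-7), np.int64(235)), 100)]
154 [((np.int64(-39), np.int64(-18), np.int64(230)), 99), ((np.int64(-24), np.int64(-14), np.int64(227)), 92), ((np.int64(-8), np.int64(-25), np.int64(239)), 92), ((np.int64(7), np.int64(-21), np.int64(237)), 96), ((np.int64(23), np.int64(-20), np.int64(237)), 102)]
156 [((np.int64(-38), np.int64(-33), np.int64(234)), 96), ((np.int64(-23), np.int64(-25), np.int64(227)), 96), ((np.int64(-8), np.int64(-25), np.int64(229)), 92), ((np.int64(8), np.int64(-32), np.int64(237)), 96), ((np.int64(24), np.int64(-33), np.int64(239)), 97)]
158 [((np.int64(-38), np.int64(-38), np.int64(228)), 97), ((np.int64(-22), np.int64(-44), np.int64(235)), 90), ((np.int64(-6), np.int64(-49), np.int64(242)), 91), ((np.int64(9), np.int64(-40), np.int64(234)), 97), ((np.int64(24), np.int64(-38), np.int64(233)), 96)]
160 [((np.int64(-36), np.int64(-54), 
[... 1911 characters left out ...]
, 106), ((np.int64(-4), np.int64(-63), np.int64(169)), 107), ((np.int64(12), np.int64(-66), np.int64(172)), 114), ((np.int64(27), np.int64(-57), np.int64(164)), 117)]
176 [((np.int64(-36), np.int64(-62), np.int64(153)), 80), ((np.int64(-20), np.int64(-62), np.int64(155)), 87), ((np.int64(-4), np.int64(-59), np.int64(153)), 84), ((np.int64(12), np.int64(-62), np.int64(158)), 84), ((np.int64(27), np.int64(-53), np.int64(149)), 83)]
178 [((np.int64(-36), np.int64(-56), np.int64(135)), 82), ((np.int64(-20), np.int64(-60), np.int64(141)), 81), ((np.int64(-4), np.int64(-64), np.int64(146)), 82), ((np.int64(12), np.int64(-64), np.int64(148)), 80), ((np.int64(28), np.int64(-66), np.int64(152)), 82)]
```

```bash
python3 - <<'E'
from h import *
e=shot('side');i=e['img']
for v in range(162,192,1): print(v,i[v,272:306:2,0])
print(ang());arc(np.arange(3.1,1.25,-.1),3.2);arc(np.arange(1.2,-.05,-.1),1.3)
E
```

```text
162 [126 129 113 109 102  98 101 102 105 106 106 107 106 106 103 124 135]
163 [138 140  97 103  92  93  91  99  98  98  97  99  99  98  96 113 128]
164 [142 159  99 108  87  88  87  86  87  89  86  88  91  92  88  97 121]
165 [137 157 100 105  85  84  81  84  82  82  82  85  82  84  79  87 111]
166 [122 131  86  98  83  81  81  83  83  85  80  80  80  82  76  87 121]
167 [121 113  80  97  87  85  84  80  83  81  83  81  83  78  80  90 144]
168 [138 119  81  90  90  94  91  89  88  87  87  86  83  83  79  96 150]
169 [152 136  87  91  99 110 109 107 105 102  98  98  96  92  81  97 138]
170 [147 162  95  91 104 119 119 118 119 116 117 115 114 111  87  92 130]
171 [139 159  97  91 112 125 127 122 124 125 128 129 129 118  87  91 127]
172 [126 132  89  91 114 128 125 126 130 130 131 130 130 124  90  93 126]
173 [120 113  84  91 108 120 122 119 126 130 129 130 130 126  84  96 133]
174 [142 121  86  89  97 102 104 106 108 112 114 115 116 115  84 101 136]
175 [160 132  84  86  89  90  90  88  93  97  96  98  99 103  81 108 143]
176 [172 137  85  83  84  85  82  84  83  87  87  87  92  88  79
[... 1424 characters left out ...]
, 0.0442, 0.0183], 0, 0], [[0, 0.0477, 0.0225], 0, 0], [[0, 0.0507, 0.0271], 0, 0], [[0, 0.0532, 0.032], 0, 0], [[0, 0.0553, 0.0371], 0, 0], [[0, 0.0568, 0.0424], 0, 0], [[0, 0.0578, 0.0478], 0, 0], [[0, 0.0582, 0.0533], 0, 0], [[0, 0.0581, 0.0588], 0, 0], [[0, 0.0574, 0.0643], 0, 0], [[0, 0.0562, 0.0696], 0, 0]]
[[[0, -0.0017, 0.0052], 0, 0], [[0, -0.004, 0.0102], 0, 0], [[0, -0.0067, 0.015], 0, 0], [[0, -0.0099, 0.0195], 0, 0], [[0, -0.0135, 0.0236], 0, 0], [[0, -0.0176, 0.0274], 0, 0], [[0, -0.0219, 0.0307], 0, 0], [[0, -0.0266, 0.0336], 0, 0], [[0, -0.0316, 0.0359], 0, 0], [[0, -0.0367, 0.0378], 0, 0], [[0, -0.0421, 0.0392], 0, 0], [[0, -0.0475, 0.04], 0, 0], [[0, -0.053, 0.0403], 0, 0]]
```

Call:
drive_tool(
  series=[
    [[0,0.0055,0],0,0],
    [[0,0.011,0.0005],0,0],
    [[0,0.0164,0.0015],0,0],
    [[0,0.0216,0.0031],0,0],
    [[0,0.0267,0.0052],0,0],
    [[0,0.0316,0.0078],0,0],
    [[0,0.0361,0.0108],0,0],
    [[0,0.0404,0.0143],0,0],
    [[0,0.0442,0.0183],0,0],
    [[0,0.0477,0.0225],0,0],
    [[0,0.0507,0.0271],0,0],
    [[0,0.0532,0.032],0,0],
    [[0,0.0553,0.0371],0,0],
    [[0,0.0568,0.0424],0,0],
    [[0,0.0578,0.0478],0,0],
    [[0,0.0582,0.0533],0,0],
    [[0,0.0581,0.0588],0,0],
    [[0,0.0574,0.0643],0,0],
    [[0,0.0562,0.0696],0,0],
  ],
)

```text
time_s: 26.35
position: [0.4231, 0.2865, 0.1412]
tool_rot: [[-0.987, 0.158, 0.0], [0.158, 0.987, -0.002], [-0.001, -0.002, -1.0]]
ft_force: [5.5, -7.4, 4.5]
grip_width: 0.0204
gripper_force: 60.2
```

```bash
python3 - <<'E'
from h import *
print(ang())
E
```

```text
(np.float64(1.293), np.float64(54.2), array([-189.8,   52.1,  141.2]))
```

Call:
drive_tool(
  series=[
    [[0,-0.0017,0.0052],0,0],
    [[0,-0.004,0.0102],0,0],
    [[0,-0.0067,0.015],0,0],
    [[0,-0.0099,0.0195],0,0],
    [[0,-0.0135,0.0236],0,0],
    [[0,-0.0176,0.0274],0,0],
    [[0,-0.0219,0.0307],0,0],
    [[0,-0.0266,0.0336],0,0],
    [[0,-0.0316,0.0359],0,0],
    [[0,-0.0367,0.0378],0,0],
    [[0,-0.0421,0.0392],0,0],
    [[0,-0.0475,0.04],0,0],
    [[0,-0.053,0.0403],0,0],
    [[0,-0.053,0.0403],0,0],
  ],
)

```text
time_s: 27.75
position: [0.4149, 0.2349, 0.1023]
tool_rot: [[-0.987, 0.158, 0.002], [0.158, 0.987, 0.0], [-0.002, 0.001, -1.0]]
ft_force: [2.1, -2.6, 12.8]
grip_width: 0.0201
gripper_force: 61.1
```

```bash
python3 - <<'E'
from h import *
print(ang());e=shot('side','s12.png');o=dict(np.load('side0.npz'))
for v in range(163,188,2): print(v,e['img'][v,274:306:3,0],o['img'][v,274:306:3,0])
E
```

```text
(np.float64(6.28), np.float64(53.8), array([-189.7,   -0.2,  102.3]))
163 [118 101  91  88  90  93  90  96  96 105 132] [110 104  88 117 112 114 112 107  99  99 133]
165 [124 104  88  85  80  85  85  83  86  79 112] [ 87  93  87 126 131 132 135 133 100  73 107]
167 [133 106  90  85  81  83  88  86  85  75 142] [ 56  85  87 124 134 136 135 133 102  71  93]
169 [119  93  86  84  82  85  86  89  85  76 139] [ 56  81  88 127 130 135 137 135 100  65  56]
171 [128  95  84  82  83  85  83  88  85  75 126] [ 81  87  97 126 126 137 135 133  98  65  55]
173 [136  91  84  79  82  83  84  88  89  77 130] [ 94  86 101 131 129 134 138 136  93  71  95]
175 [134  86  85  84  84  82  88  91  86  81 140] [109  84 116 128 124 131 137 126  88  76 113]
177 [142  80  84  82  82  84  85  88  89  83 142] [143  80 126 132 131 129 138 116  88  76 128]
179 [160  82  83  82  82  83  87  89  87 101 192] [150  79 115 116 118 117 120 106  81  93 167]
181 [155  81  87  85  84  87  87  90  88 119 220] [151  85  94  98 104  98  97  92  82 101 178]
183 [127  98 114 120 118 156 148 140 135 133 221] [161 139 139 137 127 127 121 121 120 111 179]
185 [143 133 151 176 176 211 212 209 218 198 223] [169 159 161 165 160 171 169 173 177 158 178]
187 [182 157 176 201 205 208 218 216 223 221 221] [171 163 165 170 165 168 174 178 186 177 179]
```

Call:
drive_tool(
  series=[
    [[0,0,0],0,0.035],
    [[0,0,0],0,0.045],
    [[0,0,0],0,0.045],
    [[0,0,-0.04],0,0.045],
    [[0,0,-0.08],0,0.045],
    [[0,0,-0.12],8,0.045],
    [[0,0,-0.16],16,0.045],
    [[0,0,-0.2],24,0.045],
    [[0,0,-0.24],32,0.045],
    [[0,0,-0.26],40,0.045],
    [[-0.02,0,-0.26],48,0.045],
    [[-0.04,0,-0.26],56,0.045],
    [[-0.06,0,-0.26],64,0.045],
    [[-0.08,0,-0.26],72,0.045],
    [[-0.1,0,-0.26],80,0.045],
    [[-0.107,0,-0.26],88,0.045],
    [[-0.107,0,-0.26],90,0.045],
    [[-0.107,0,-0.26],90,0.045],
    [[-0.107,0,-0.26],90,0.045],
  ],
)

```text
time_s: 29.7
position: [0.5197, 0.2184, 0.361]
tool_rot: [[0.157, 0.988, -0.001], [0.988, -0.157, -0.0], [-0.0, -0.001, -1.0]]
ft_force: [0.2, -0.5, 0.4]
grip_width: 0.0451
gripper_force: 0.0
```

```bash
python3 - <<'E'
from h import *
d=shot('wrist','w13.png');w=tocr(world(d))
m=(w[...,2]>318)&(w[...,2]<335)&(abs(w[...,0]+83)<20)&(abs(w[...,1])<45);p=w[m];print(m.sum(),cv2.minAreaRect(p[:,:2].astype(np.float32)),p[:,2].mean())
rel(cr(-83,0,301),CY)
for n in('top','side'):
    d=shot(n);w=tocr(world(d));i=d['img'].astype(int)
    m=(w[...,2]>52)&(w[...,2]<66)&(abs(w[...,0])<40)&(w[...,1]<-100)&(w[...,1]>-200)
    if m.sum()>5:print(n,cv2.minAreaRect(w[m][:,:2].astype(np.float32)))
E
```

```text
2204 ((-82.82394409179688, 0.08247566223144531), (49.73249053955078, 13.77133846282959), 89.73255920410156) 326.1266207674743
[-0.0002  0.0006  0.0601] 0.14
top ((-3.0100438594818115, -142.12156677246094), (56.833526611328125, 13.817974090576172), 89.20854949951172)
side ((-4.320140361785889, -146.80430603027344), (61.476318359375, 13.595991134643555), 89.37648010253906)
```

Call:
drive_tool(
  series=[
    [[0,0,0.03],0,0.045],
    [[0,0,0.055],0,0.045],
    [[0,0,0.06],0,0.045],
    [[0,0,0.06],0,0],
    [[0,0,0.06],0,0],
    [[0,0,0.06],0,0],
    [[0,0,0.06],0,0],
    [[0,0,0.065],0,0],
    [[0,0,0.07],0,0],
    [[0,0,0.075],0,0],
    [[0,0,0.08],0,0],
    [[0,0,0.085],0,0],
    [[0,0,0.09],0,0],
    [[0,0,0.0925],0,0],
    [[0,0,0.094],0,0],
    [[0,0,0.095],0,0],
    [[0,0,0.095],0,0],
  ],
  newtons=60,
)

```text
time_s: 31.55
position: [0.5202, 0.2185, 0.2707]
tool_rot: [[0.158, 0.987, 0.007], [0.987, -0.158, 0.001], [0.002, 0.006, -1.0]]
ft_force: [-8.1, 0.1, 28.3]
grip_width: 0.0127
gripper_force: 66.2
```

```bash
python3 - <<'E'
from h import *
d=shot('wrist','w14.png');w=tocr(world(d))
m=(w[...,2]>280)&(w[...,2]<335)&(abs(w[...,0]+83)<9)&(abs(w[...,1])<28);print(np.percentile(w[m][:,2],[10,50,90]),m.sum())
E
```

```text
[292.10505865 294.58629076 315.88425158] 6346
```

Call:
drive_tool(
  series=[
    [[0,0,0],0,0.03],
    [[0,0,-0.005],0,0.04],
    [[0,0,-0.005],0,0.04],
    [[0,0,-0.035],0,0.04],
    [[0,0,-0.065],0,0.04],
    [[0.04,-0.01,-0.065],0,0.04],
    [[0.08,-0.02,-0.065],0,0.04],
    [[0.1135,-0.021,-0.06],0,0.04],
    [[0.1135,-0.021,-0.055],0,0.04],
    [[0.1135,-0.021,-0.055],0,0.04],
  ],
)

```text
time_s: 32.6
position: [0.517, 0.3339, 0.3196]
tool_rot: [[0.157, 0.988, -0.003], [0.988, -0.157, -0.002], [-0.002, -0.002, -1.0]]
ft_force: [0.3, -0.0, -1.2]
grip_width: 0.0397
gripper_force: 0.0
```

```bash
python3 - <<'E'
from h import *
d=shot('wrist','w15.png');w=tocr(world(d))
m=(w[...,2]>262)&(w[...,2]<276)&(abs(w[...,0]+104)<20)&(abs(w[...,1]-110)<35);p=w[m];print(m.sum(),cv2.minAreaRect(p[:,:2].astype(np.float32)),p[:,2].mean())
rel(cr(-104,113.5,243.5),CY);rel(cr(-104,80,243.5),CY)
E
```

```text
747 ((-103.9118423461914, 114.0914306640625), (11.24001693725586, 22.01607894897461), 0.05081472545862198) 268.6563972876783
[0.0004 0.0004 0.077 ] 0.05
[-0.0331  0.0004  0.0771] 0.05
```

Call:
drive_tool(
  series=[
    [[0,0,0.03],0,0.04],
    [[0,0,0.06],0,0.04],
    [[0,0,0.073],0,0.04],
    [[0,0,0.076],0,0.04],
    [[0,0,0.076],0,0],
    [[0,0,0.076],0,0],
    [[0,0,0.076],0,0],
    [[0,0,0.076],0,0],
    [[-0.005,0,0.076],0,0],
    [[-0.01,0,0.076],0,0],
    [[-0.015,0,0.076],0,0],
    [[-0.02,0,0.076],0,0],
    [[-0.025,0,0.076],0,0],
    [[-0.03,0,0.076],0,0],
    [[-0.034,0,0.076],0,0],
    [[-0.0365,0,0.076],0,0],
    [[-0.0375,0,0.076],0,0],
    [[-0.0375,0,0.076],0,0],
  ],
  newtons=40,
)

```text
time_s: 34.45
position: [0.5118, 0.2996, 0.2469]
tool_rot: [[0.156, 0.988, 0.004], [0.988, -0.156, 0.007], [0.008, 0.003, -1.0]]
ft_force: [1.5, 15.3, 4.8]
grip_width: 0.0109
gripper_force: 43.4
```

Call:
drive_tool(
  series=[
    [[0,0,0],0,0.03],
    [[0.002,0,0],0,0.04],
    [[0.003,0,0],0,0.04],
    [[0.003,0,-0.04],0,0.04],
    [[0.003,0,-0.08],0,0.04],
    [[0.003,0,-0.09],0,0.04],
    [[0.003,0,-0.09],0,0.04],
  ],
)

```text
time_s: 35.15
position: [0.5121, 0.2996, 0.3367]
tool_rot: [[0.158, 0.987, 0.003], [0.987, -0.158, 0.001], [0.001, 0.003, -1.0]]
ft_force: [-0.6, 0.4, 0.2]
grip_width: 0.0399
gripper_force: 0.0
```

```bash
python3 - <<'E'
from h import *
d=shot('wrist','w16.png');w=tocr(world(d))
m=(w[...,2]>262)&(w[...,2]<276)&(abs(w[...,0]+104)<20)&(abs(w[...,1]-90)<40);p=w[m];print(m.sum(),cv2.minAreaRect(p[:,:2].astype(np.float32)),p[:,2].mean())
m=(w[...,2]>285)&(w[...,2]<305)&(abs(w[...,0]+83)<9)&(abs(w[...,1])<30);print(np.median(w[m][:,2]))
rel(cr(-104,80,360),CY);rel(cr(0,-145,360),CY);rel(cr(0,-145,100),CY);rel(cr(0,-145,28.5),CY)
E
```

```text
658 ((-103.83358764648438, 79.88151550292969), (22.100200653076172, 11.48375129699707), 89.71524810791016) 268.62334886842484
294.3151854245787
[ 0.001   0.0003 -0.0251] 0.05
[-0.2241  0.1041 -0.0251] 0.05
[-0.224   0.1042  0.2349] 0.05
[-0.224   0.1042  0.3064] 0.05
```

Call:
drive_tool(
  series=[
    [[-0.03,0.013,-0.025],0,0.06],
    [[-0.07,0.03,-0.025],0,0.06],
    [[-0.11,0.05,-0.025],0,0.06],
    [[-0.15,0.07,-0.025],0,0.06],
    [[-0.19,0.09,-0.025],0,0.06],
    [[-0.22,0.104,-0.02],0,0.06],
    [[-0.224,0.104,0.02],0,0.06],
    [[-0.224,0.104,0.06],0,0.06],
    [[-0.224,0.104,0.1],0,0.06],
    [[-0.224,0.104,0.14],0,0.06],
    [[-0.224,0.104,0.18],0,0.06],
    [[-0.224,0.104,0.18],0,0.06],
    [[-0.224,0.104,0.18],0,0.06],
  ],
)

```text
time_s: 36.5
position: [0.5789, 0.0619, 0.1552]
tool_rot: [[0.158, 0.987, -0.002], [0.987, -0.158, 0.0], [-0.0, -0.002, -1.0]]
ft_force: [0.5, -0.4, 0.8]
grip_width: 0.0604
gripper_force: 0.0
```

```bash
python3 - <<'E'
from h import *
d=shot('wrist','w17.png');p=tocr(rim(d,.054,.066));p=p[(abs(p[:,0])<60)&(p[:,1]>-200)&(p[:,1]<-90)];print(len(p),cv2.minAreaRect(p[:,:2].astype(np.float32)))
rel(cr(0,-145,28.5),CY)
E
```

```text
1608 ((-1.4839529991149902, -139.15760803222656), (58.82181167602539, 13.777749061584473), 89.52648162841797)
[-0.0002 -0.0006  0.1281] 0.06
```

View pics/w17.png

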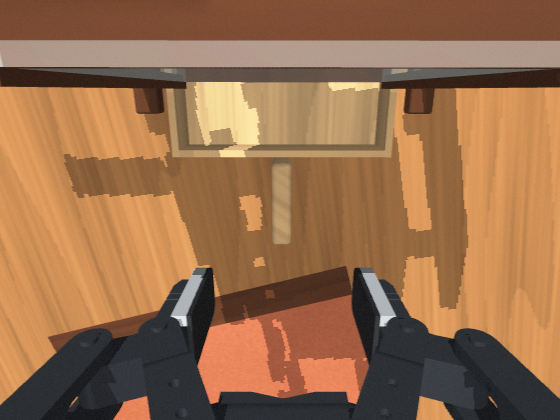

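Call:
drive_tool(
  series=[
    [[0,-0.002,0.04],0,0.06],
    [[0,-0.002,0.08],0,0.06],
    [[0,-0.002,0.115],0,0.06],
    [[0,-0.002,0.127],0,0.06],
    [[0,-0.002,0.127],0,0.0],
    [[0,-0.002,0.127],0,0.0],
    [[0,-0.002,0.127],0,0.0],
    [[0,-0.002,0.127],0,0.0],
    [[0,-0.002,0.127],0,0.0],
  ],
  newtons=60,
)

```text
time_s: 37.45
position: [0.5783, 0.0622, 0.0306]
tool_rot: [[0.158, 0.987, 0.004], [0.987, -0.158, -0.001], [0.0, 0.004, -1.0]]
ft_force: [-0.8, 0.0, 7.0]
grip_width: 0.0131
gripper_force: 59.8
```

Call:
drive_tool(
  series=[
    [[-0.006,0,0],0,0],
    [[-0.018,0,0],0,0],
    [[-0.032,0,0],0,0],
    [[-0.046,0,0],0,0],
    [[-0.06,0,0],0,0],
    [[-0.074,0,0],0,0],
    [[-0.088,0,0],0,0],
    [[-0.102,0,0],0,0],
    [[-0.116,0,0],0,0],
    [[-0.13,0,0],0,0],
    [[-0.144,0,0],0,0],
    [[-0.158,0,0],0,0],
    [[-0.172,0,0],0,0],
    [[-0.186,0,0],0,0],
    [[-0.2,0,0],0,0],
    [[-0.214,0,0],0,0],
    [[-0.228,0,0],0,0],
    [[-0.24,0,0],0,0],
    [[-0.25,0,0],0,0],
    [[-0.25,0,0],0,0],
  ],
)

```text
time_s: 39.45
position: [0.5385, -0.1857, 0.0305]
tool_rot: [[0.159, 0.987, 0.003], [0.987, -0.159, -0.002], [-0.001, 0.004, -1.0]]
ft_force: [-1.3, -2.2, 7.2]
grip_width: 0.0127
gripper_force: 59.9
```

```bash
python3 - <<'E'
from h import *
d=shot('wrist','w18.png');p=tocr(rim(d));p=p[(abs(p[:,0])<95)&(p[:,1]>-385)&(p[:,1]<-110)];print(cv2.minAreaRect(p[:,:2].astype(np.float32)))
# tray target: centre (.500,-.226), yaw 4 -> grip point
a=np.radians(4);rel([.500+.145*np.sin(a),-.226-.145*np.cos(a),.0287],4)
E
```

```text
((-0.9582672119140625, -335.1735534667969), (161.99757385253906, 99.69197845458984), 0.0995994284749031)
[-0.1871  0.0013  0.0022] -13.12
```

Call:
drive_tool(
  series=[
    [[-0.01,0,0],-0.7,0],
    [[-0.024,0,0],-1.7,0],
    [[-0.038,0,0],-2.7,0],
    [[-0.052,0,0],-3.6,0],
    [[-0.066,0,0],-4.6,0],
    [[-0.08,0,0],-5.6,0],
    [[-0.094,0,0],-6.6,0],
    [[-0.108,0,0],-7.6,0],
    [[-0.122,0,0],-8.6,0],
    [[-0.136,0.001,0],-9.5,0],
    [[-0.15,0.001,0],-10.5,0],
    [[-0.164,0.001,0],-11.5,0],
    [[-0.178,0.001,0],-12.5,0],
    [[-0.187,0.001,0],-13.1,0],
    [[-0.187,0.001,0],-13.1,0],
    [[-0.187,0.001,0],-13.1,0],
  ],
)

```text
time_s: 41.1
position: [0.5097, -0.3707, 0.0306]
tool_rot: [[-0.07, 0.998, 0.003], [0.998, 0.07, -0.003], [-0.004, 0.002, -1.0]]
ft_force: [-1.1, -3.1, 4.3]
grip_width: 0.0131
gripper_force: 59.7
```

Call:
drive_tool(
  series=[
    [[0,0,0],0,0.04],
    [[0,0,0],0,0.06],
    [[0,0,0],0,0.06],
    [[0,0,-0.04],0,0.06],
    [[0,0,-0.09],0,0.06],
    [[-0.03,0,-0.14],0,0.06],
    [[-0.06,0,-0.18],0,0.06],
    [[-0.06,0,-0.2],0,0.06],
    [[-0.06,0,-0.2],0,0.06],
  ],
)

```text
time_s: 42.0
position: [0.5138, -0.4309, 0.2325]
tool_rot: [[-0.069, 0.998, 0.005], [0.998, 0.069, -0.006], [-0.006, 0.005, -1.0]]
ft_force: [0.9, 0.1, -0.5]
grip_width: 0.0601
gripper_force: 0.0
```

```bash
python3 - <<'E'
from h import *
d=shot('wrist','w19.png');p=rim(d,.031,.041,y=(-.36,-.08));print('rim',cv2.minAreaRect((p[:,:2]*1e3).astype(np.float32)))
w=world(d);m=(w[...,2]>.017)&(w[...,2]<.029)&(abs(w[...,0]-.5)<.068)&(abs(w[...,1]+.226)<.1)
c,l,st,ce=cv2.connectedComponentsWithStats(m.astype(np.uint8))
for k in range(1,c):
    if st[k,4]>100:print(st[k],w[l==k].mean(0).round(3),cv2.minAreaRect((w[l==k][:,:2]*1e3).astype(np.float32)))
m=(w[...,2]>.03)&(w[...,2]<.06)&(abs(w[...,0]-.5)<.06)&(abs(w[...,1]+.226)<.09);print('stacked px',m.sum())
d=shot('top');w=tocr(world(d));m=(w[...,2]>8)&(w[...,2]<40)&(abs(w[...,0])<90)&(w[...,1]>-160)&(w[...,1]<105);print('under box',m.sum())
d=shot('side');w=tocr(world(d));m=(w[...,2]>8)&(w[...,2]<40)&(abs(w[...,0])<90)&(w[...,1]>-160)&(w[...,1]<105);print('under box',m.sum(),w[m].round()[:5])
E
```

```text
rim ((505.5008544921875, -307.6005554199219), (160.61474609375, 57.017154693603516), 3.996516704559326)
[245   0  74  11 718] [ 0.503 -0.281  0.022] ((503.6934814453125, -280.2158203125), (63.84390640258789, 7.2825846672058105), 5.089527130126953)
stacked px 0
under box 93
under box 115 [[ 58. 102.  37.]
 [ 63. 101.  21.]
 [ 72. 104.  18.]
 [ 85. 105.  12.]
 [ 85. 102.   9.]]
```

View pics/w19.png

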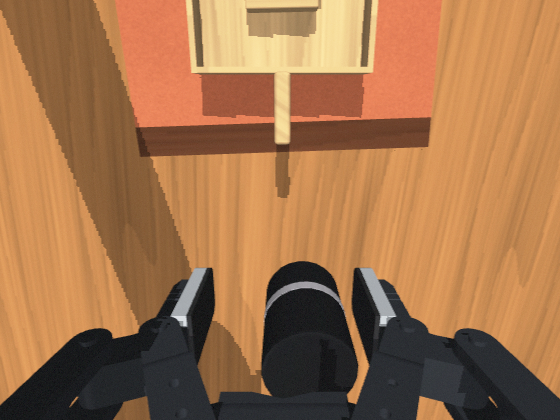

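Call:
drive_tool(
  series=[
    [[0.02,0,-0.04],0,0.06],
    [[0.06,0,-0.08],0,0.06],
    [[0.1,0,-0.08],0,0.06],
    [[0.13,0,-0.08],0,0.06],
    [[0.13,0,-0.08],0,0.06],
    [[0.13,0,-0.08],0,0.06],
  ],
)

```text
time_s: 42.75
position: [0.5041, -0.2989, 0.3074]
tool_rot: [[-0.071, 0.997, -0.002], [0.997, 0.071, 0.001], [0.001, -0.001, -1.0]]
ft_force: [0.3, 0.1, -0.0]
grip_width: 0.0599
gripper_force: 0.0
```

```bash
python3 - <<'E'
from h import *
d=shot('wrist','w20.png')
p=rim(d,.031,.041,y=(-.36,-.08));print('rim',cv2.minAreaRect((p[:,:2]*1e3).astype(np.float32)))
w=world(d);
a=np.radians(4);q=w[...,:2]-[.5,-.226];tx=q[...,0]*np.cos(a)+q[...,1]*np.sin(a);ty=-q[...,0]*np.sin(a)+q[...,1]*np.cos(a)
for lo,hi in((.017,.029),(.033,.06)):
    m=(w[...,2]>lo)&(w[...,2]<hi)&(abs(tx)<.070)&(abs(ty)<.1)
    c,l,st,ce=cv2.connectedComponentsWithStats(m.astype(np.uint8))
    for k in range(1,c):
        if st[k,4]>60:r=cv2.minAreaRect((w[l==k][:,:2]*1e3).astype(np.float32));print(lo,st[k,4],np.round(r[0]),np.round(r[1]),round(r[2]))
for n in('top','side'):
    d=shot(n);w=tocr(world(d));m=(w[...,2]>7)&(w[...,2]<40)&(abs(w[...,0])<88)&(w[...,1]>-160)&(w[...,1]<98)
    c,l,st,ce=cv2.connectedComponentsWithStats(m.astype(np.uint8))
    for k in range(1,c):
        if st[k,4]>6:print(n,st[k],w[l==k].mean(0).round())
E
```

```text
rim ((500.230712890625, -234.61904907226562), (160.43966674804688, 209.7708282470703), 4.025177478790283)
0.017 1046 [ 460. -184.] [64. 18.] 30
0.017 935 [ 499. -223.] [64. 18.] 6
0.017 880 [ 505. -253.] [64. 18.] 5
0.017 848 [ 503. -275.] [64. 18.] 5
```

```bash
python3 -c "
from h import *
print(env.close_job())"
```

```text
the job is handed in; nothing more can be done
None
```

The job is handed in: I found four blocks in the tray, back on the blotter, and saw none left in the box or on the desk beneath it; the box is upright, the latch fully down, the tab fully back over it, and the mug, speaker and book were never touched.

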